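Make up two craft kits

TASK

Make up the two craft kits. Swing the bail of the clamp board up and over until it stays open by itself, and only then take out the plywood stencil: lay it flat in the wide compartment of the case with the carrying handle, and lay the large tape roll flat in that case's narrow compartment; in the plain tray without handle, lay the small tape roll flat in the wide compartment and stand the glue stick upright in the narrow one. Leave the clamp open, and leave the eraser and the pencil pot where they are.

Things in the scene. Friction and masses are not known exactly. Their poses are not given: they have to be found in the camera images.
- case: White open kit tray with a carrying handle standing out 45 mm in front (-x), 16 mm high. Fixed. Outside 150 (x) by 204 (y) mm, walls 22 mm high, 3 thick, floor 3 thick. Origin: centre of the tray's underside (without handle). A 4 mm divider 20 mm high runs along x: wide compartment (144 by 110 mm) centred at y = -44 mm, narrow one (144 by 84 mm) at y = +57 mm in its own frame.
- tray: Plain white open kit tray, no handle, compartments the other way round. Fixed. Outside 150 (x) by 204 (y) mm, walls 22 mm high, 3 thick, floor 3 thick. Origin: centre of its underside. A 4 mm divider 20 mm high runs along x: wide compartment (144 by 110 mm) centred at y = +44 mm, narrow one (144 by 84 mm) at y = -57 mm in its own frame.
- clamp (a joint): Angle of the clamp's wire bail (rad): 0 shut (level, rubber feet pressing on the stencil), 1.57 upright, 1.95 fully open, leaning to the board's +x. A spring pulls it shut below about 1.1 and throws it fully open above. Lifting it by its bar takes about 5 N. Its steel board is fixed, 115 by 110 mm, with hinge posts 54 mm high; the board's axes are the stencil's at the start.
- clamp_bar (a point): Middle of the bail's front bar: round, 10 mm thick, along y, free over 65 mm between side arms; it turns in a grasp. Shut, it is 45 mm above the table, over the stencil's front edge with 15 mm free below. Site axes turn with the bail (shut: z up). Hinge axis: along y, 85 mm from the bar on the point's +x; the bar swings up and over to +x. Crossbar with feet 35 mm from the bar on +x.
- stencil: Plywood stencil plate with four cut-outs, 70 (x) by 58 (y) by 5 mm, 30 g. Origin: centre of its underside. It starts on the clamp board, underside 20 mm above the table, under the bail. Its bed is 38 mm wide in y: the long edges overhang by 10 mm each side with 12 mm free below. Stops 3.5 mm high stand at the middle of its short edges.
- big_roll: Large roll of paper tape with a cardboard core, lying flat: 60 mm across, hole 38 mm, 24 mm high, about 60 g. Origin: centre of its underside, z up.
- small_roll: Small roll of paper tape with a cardboard core, lying flat: 42 mm across, hole 26 mm, 14 mm high, about 25 g. Origin: centre of its underside, z up.
- glue_stick: Glue stick standing upright, white with a grey cap: 28 mm across, 68 mm high, about 35 g. Origin: centre of its underside, z up.
- eraser: White eraser in a card sleeve, 45 (x) by 22 (y) by 13 mm, lying on the table among the stock. Not part of a kit: must stay. Origin: centre of its underside.
- pencil_pot: White ceramic pot with pencils, 72 mm across, 90 mm high, pencils up to about 165 mm. Must stay. Origin: centre of its underside.
Not all that is in view belongs to the job. Of the things that look like the stencil, the smaller one is meant. Leave any red look-alike of the big_roll alone.

How it is judged:
By the outcome, as a careful person would: the job done as asked, in the order asked, and still so for the second after the job is handed in, with the robot touching nothing.
It also fails if it takes over 147 s, if anything falls off the work surface, if the arm or the gripper's body presses on something with over 40 N, if the wrist force passes 120 N, or if a joint passes its speed limit or range.

ROBOT

A 7-joint arm with a two-finger parallel gripper is mounted at the origin on the work surface. World frame = base frame: x ahead of the robot, y to its left, z up, the work surface at z = 0. Lengths are in m, angles in rad, forces in N, time in s.
With the tool pointing down it reaches from about 0.4 to 0.875 m from the base axis. Payload 4.4 kg.
Tool frame: the origin (TCP) lies midway between the tips of the shut fingers; the grasp point (between the pads) lies 19 mm behind it; z points along the fingers, y is the line along which they close (so a half turn about z gives the same grasp; the last joint's range is limited). The gripper opens to 85 mm and grips with 20 to 120 N. Pads are 22 mm wide; open, the fingers measure 114 mm over their backs; the gripper's body (76 mm by 85 mm) begins 54 mm behind the grasp point. The pads swing forward as they close: fully open they stand 13 mm farther back than shut.
Start: joints at [-1.328, 0.628, 0.038, 1.517, -0.027, 0.996, -0.02], TCP at [0.198, 0.619, 0.231] pointing down, gripper open.
Joint ranges: [-3.06, 3.06], [-0.37, 2.12], [-1.25, 1.32], [0.18, 2.47], [-1.1, 4.24], [0.23, 1.98], [-2.94, 2.94]. Speed limits (rad/s): [2.57, 2.57, 3.14, 3.14, 3.14, 3.14, 3.14].

INTERFACE

Orientations are given as a rotation vector (axis times angle).
In Python, from workcell import r, eoat, solver, optics, job, status gives the robot as it stands. Calls block until the motion is done:
- r.movep(position, orientation): joint-space move of the TCP to a pose.
- r.line_to(position, v=0.15, ori=None, until_force=None): straight line of the TCP; ori=None keeps the orientation; v is the mean speed in m/s. With until_force (N) it stops when the force on the tool has changed by that much, and returns True; else False.
- r.move_j(angles): joint-space move.
- eoat.grip(opening, grasp_force=None): opening from 0.0 (shut) to 1.0 (fully open); grasp_force is the grip in N (None keeps the last); returns when the fingers have stopped.
- r.wait(seconds).
- solver.inverse_kinematics(position, orientation): joint angles nearest the present ones, or None.
- optics.read_camera(name): name is "scene" or "top"; returns the picture (384x512x3 uint8, red, green, blue); there is no depth.
- optics.camera_model(name): a dict with "fx", "fy", "cx", "cy" (pixels), "rvec" (rotation vector, rad) and "tvec" (3), from world to camera coordinates, as OpenCV has them. Camera axes: x right, y down, z forward; pixel columns grow to the right and rows downward; lengths in m; the calibration is good to about 2 mm. A picture is of the moment at which its call begins. camera_model takes no time and is no camera call.
A pose or a line that the arm cannot do raises r.PlanningError and nothing moves.
- job.finish_job(): hands the job in; it is judged then, once.
Readings, each from a call of its own:
- status.get_time_s(): time.
- status.get_qpos(): joint angles.
- status.get_joint_vel(): joint speeds.
- status.get_tau(): joint torques, N m.
- status.get_eef_pos(): TCP position.
- status.get_tcp_rot(): TCP orientation.
- status.get_wrist_force(): force on the tool from outside, world axes, zero at the start.
- status.get_wrist_torque(): the same for the moment, N m.
- status.get_grip_width(): opening from 0.0 (shut) to 1.0 (fully open).
- status.get_finger_force(): force on a finger pad.
Only numpy, scipy, OpenCV 4.12 (cv2) and the standard library are available. Lean on these libraries where they do the work, as an engineer would, in place of code of your own. Each camera call takes 0.05 s, during which the arm holds its last target. There are 200 camera calls.

## Working session

There is one attempt and no reset: what is moved stays moved. The work goes in short steps, each a Python script; the robot and the scene stay as the last script left them, time stands still between calls to the robot, and variables do not carry over. Pictures are saved under pics/ and viewed, at most 14 in all, crops included, and the job is handed in when it is done.

```bash
mkdir -p pics; ls
python3 - <<'E'
from workcell import r,eoat,solver,optics,job,status
import cv2
for n in("scene","top"):
    im=optics.read_camera(n); cv2.imwrite(f"pics/{n}0.png",im[:,:,::-1]); 
    cv2.imwrite(f"pics/{n}0b.png",cv2.resize(im[:,:,::-1],(800,600),interpolation=cv2.INTER_CUBIC))
    print(n,optics.camera_model(n))
E
```

```text
pics
scene {'fx': 418.69017344313414, 'fy': 418.69017344313414, 'cx': 259.6640256830982, 'cy': 192.0063458752908, 'rvec': array([ 1.39838156,  2.21973808, -0.87757661]), 'tvec': array([ 0.30968331, -0.31369554,  1.43728356])}
top {'fx': 438.98278926661874, 'fy': 438.98278926661874, 'cx': 253.87182744701562, 'cy': 191.5078014456434, 'rvec': array([ 2.15824275, -2.22506824,  0.07511282]), 'tvec': array([-0.07089126,  0.53340319,  1.3888152 ])}
```

View pics/top0b.png

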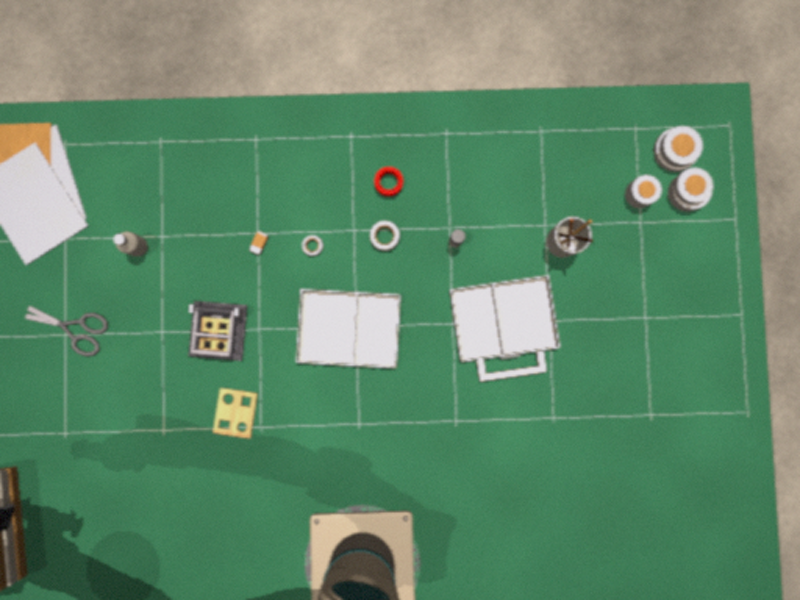

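View pics/scene0b.png

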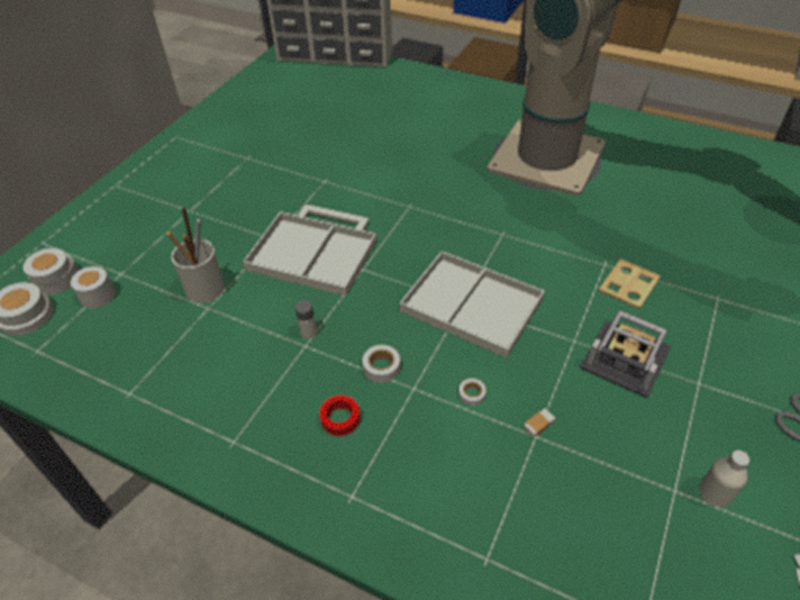

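Candidates (pixels in the 800x600 top view):
- **Stencil:** the one in the clamp (216,333), and a larger loose plate (235,413). I choose the clamp one.
- **Big roll:** white (384,236) and red (388,181). I choose white.
- **Small roll:** (312,245).
- **Glue stick:** grey-capped (457,238), and a bottle (128,243). I choose (457,238).
- **Handled case:** right, (505,320). **Plain tray:** left, (350,328).

Next I measure these and check the clamp in a close crop.

```bash
cat > h.py <<'E'
import numpy as np, cv2
from scipy.spatial.transform import Rotation as R
from workcell import r,eoat,solver,optics,job,status
def cam(n):
    m=optics.camera_model(n); Rm=R.from_rotvec(m["rvec"]).as_matrix()
    return m,Rm,-Rm.T@m["tvec"]
def ray(n,uv,z):
    m,Rm,c=cam(n); d=Rm.T@np.array([(uv[0]-m["cx"])/m["fx"],(uv[1]-m["cy"])/m["fy"],1]); return c+d*(z-c[2])/d[2]
def proj(n,p):
    m,Rm,c=cam(n); q=Rm@np.asarray(p)+m["tvec"]; return q[:2]/q[2]*m["fx"]+[m["cx"],m["cy"]]
def notgreen(im):
    h=cv2.cvtColor(im,cv2.COLOR_RGB2HSV); g=(h[...,0]>60)&(h[...,0]<95)&(h[...,1]>90)
    return (~g).astype(np.uint8)
def blob(n,im,uv,w=9):
    """rect and hull centroid of the non-green component near native pixel uv"""
    k,l,s,c=cv2.connectedComponentsWithStats(notgreen(im),connectivity=4)
    u,v=map(int,uv); sub=l[v-w:v+w+1,u-w:u+w+1]; ids=sub[sub>0]
    i=np.bincount(ids).argmax(); pts=cv2.findNonZero((l==i).astype(np.uint8))
    hull=cv2.convexHull(pts); M=cv2.moments(hull); return s[i],np.array([M["m10"]/M["m00"],M["m01"]/M["m00"]]),cv2.minAreaRect(hull)
def down(yaw):  # tool z down, tool y (closing line) at angle yaw from world y
    return (R.from_euler("z",yaw)*R.from_rotvec([np.pi,0,0])).as_rotvec()
def snap(n,f,crop=None,s=1):
    im=optics.read_camera(n)
    o=im if crop is None else im[crop[1]:crop[3],crop[0]:crop[2]]
    cv2.imwrite(f,cv2.resize(o[:,:,::-1],None,fx=s,fy=s,interpolation=cv2.INTER_CUBIC)); return im
E
python3 - <<'E'
from h import *
t=cv2.imread("pics/top0.png")[:,:,::-1].copy(); s=cv2.imread("pics/scene0.png")[:,:,::-1].copy()
k=1/1.5625
print(cam("top")[2],cam("scene")[2])
for nm,ut,us,z in [("big",(384,236),(381,363),.012),("small",(312,245),(472,390),.007),("glue",(457,238),(306,318),.034),("eraser",(258,243),(540,421),.006),("case",(505,318),(310,250),.011),("tray",(350,328),(472,302),.011),("clamp",(216,333),(625,350),.02),("pot",(570,236),(200,270),.045)]:
    for n,im,uv in(("top",t,ut),("scene",s,us)):
        st,c,rc=blob(n,im,np.array(uv)*k); print(nm,n,st,c.round(1),ray(n,c,z).round(4), [np.round(a,1) for a in rc])
a=cv2.resize(t[185:235,112:168],None,fx=9,fy=9,interpolation=cv2.INTER_CUBIC);b=cv2.resize(s[195:255,365:435],None,fx=7,fy=7,interpolation=cv2.INTER_CUBIC)
H=np.zeros((450,1000,3),np.uint8);H[:450,:504]=a;H[:420,505:995]=b
cv2.imwrite("pics/clamp.png",cv2.resize(H,(800,360))[:,:,::-1])
E
```

```text
[ 0.4424038  -0.07822829  1.42003923] [1.21209922 0.25953414 0.85061754]
big top [    0    78   480   204 20056] [233.8 177.3] [ 0.5791 -0.0239  0.012 ] [array([239.5, 179.5]), array([203., 479.]), np.float64(90.0)]
big scene [    0    91   512   293 22174] [276.8 235.9] [0.6394 0.014  0.012 ] [array([267.4, 232.9]), array([535.3, 217.5]), np.float64(20.0)]
small top [    0    78   480   204 20056] [233.8 177.3] [ 0.5796 -0.0237  0.007 ] [array([239.5, 179.5]), array([203., 479.]), np.float64(90.0)]
small scene [293 241  19  19 273] [301.9 250. ] [0.6488 0.0848 0.007 ] [array([302., 250.]), array([18., 18.]), np.float64(90.0)]
glue top [    0    78   480   204 20056] [233.8 177.3] [ 0.5769 -0.0247  0.034 ] [array([239.5, 179.5]), array([203., 479.]), np.float64(90.0)]
glue scene [    0    91   512   293 22174] [276.8 235.9] [0.6545 0.0204 0.034 ] [array([267.4, 232.9]), array([535.3, 217.5]), np.float64(20.0)]
eraser top [    0    78   480   204 20056] [233.8 177.3] [ 0.5797 -0.0237  0.006 ] [array([239.5, 179.5]), array([203., 479.]), np.float64(90.0)]
eraser scene [    0    91   51
[... 572 characters left out ...]
1   512   293 22174] [276.8 235.9] [0.6387 0.0137 0.011 ] [array([267.4, 232.9]), array([535.3, 217.5]), np.float64(20.0)]
clamp top [    0    78   480   204 20056] [233.8 177.3] [ 0.5783 -0.0242  0.02  ] [array([239.5, 179.5]), array([203., 479.]), np.float64(90.0)]
clamp scene [    0    91   512   293 22174] [276.8 235.9] [0.6449 0.0163 0.02  ] [array([267.4, 232.9]), array([535.3, 217.5]), np.float64(20.0)]
pot top [    0    78   480   204 20056] [233.8 177.3] [ 0.5759 -0.0252  0.045 ] [array([239.5, 179.5]), array([203., 479.]), np.float64(90.0)]
pot scene [    0    91   512   293 22174] [276.8 235.9] [0.662  0.0236 0.045 ] [array([267.4, 232.9]), array([535.3, 217.5]), np.float64(20.0)]
```

View pics/clamp.png

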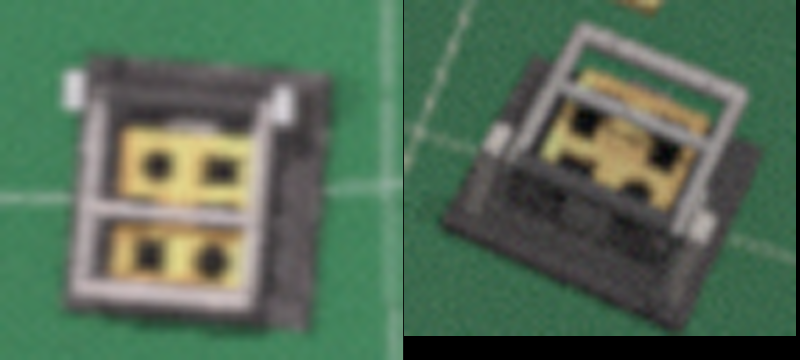

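```bash
cat >> h.py <<'E'
def region(im,uv,w,f):
    """largest component of mask f(hsv) in the window about uv: hull centroid, min rect, hull"""
    u,v=map(int,uv); y0,x0=max(v-w,0),max(u-w,0); h=cv2.cvtColor(im[y0:v+w,x0:u+w],cv2.COLOR_RGB2HSV)
    m=f(h).astype(np.uint8); k,l,s,c=cv2.connectedComponentsWithStats(m,connectivity=8)
    i=1+s[1:,4].argmax(); pts=cv2.findNonZero((l==i).astype(np.uint8))+np.array([[[x0,y0]]],np.int32)
    hull=cv2.convexHull(pts); M=cv2.moments(hull); return np.array([M["m10"],M["m01"]])/M["m00"],cv2.minAreaRect(hull),hull[:,0]
gray=lambda s,v=0:(lambda h:(h[...,1]<s)&(h[...,2]>v))
yellow=lambda h:(h[...,0]>15)&(h[...,0]<32)&(h[...,1]>80)&(h[...,2]>100)
E
python3 - <<'E'
from h import *
t=cv2.imread("pics/top0.png")[:,:,::-1].copy(); s=cv2.imread("pics/scene0.png")[:,:,::-1].copy()
k=1/1.5625
for nm,ut,us,z,w,f in [("big",(384,236),(381,363),.012,15,gray(70)),("small",(312,245),(472,390),.007,14,gray(70)),("glue",(457,238),(306,318),.034,15,gray(70)),("case",(505,318),(310,250),.022,55,gray(60,140)),("tray",(350,328),(472,302),.022,55,gray(60,140)),("stencil",(216,333),(632,342),.025,14,yellow)]:
    for n,im,uv in(("top",t,ut),("scene",s,us)):
        c,rc,h=region(im,np.array(uv)*k,w,f); print(nm,n,c.round(1),ray(n,c,z).round(4), [np.round(a,1) for a in rc])
        if n=="top": print([tuple(ray(n,p,z)[:2].round(3)) for p in cv2.boxPoints(rc)])
# bar ends: bar top crops
for n,pts in(("top",[(112+85/7.2,185+290/7.2),(112+252/7.2,185+300/7.2)]),("scene",[(365+(580-404)/5.6,195+30/5.6),(365+(742-404)/5.6,195+95/5.6)])):
    print("bar",n,[ray(n,p,.047).round(4) for p in pts])
for n,pts in(("top",[(112+75/7.2,185+90/7.2),(112+283/7.2,185+103/7.2)]),("scene",[(365+(497-404)/5.6,195+138/5.6),(365+(703-404)/5.6,195+225/5.6)])):
    print("posts",n,[ray(n,p,.05).round(4) for p in pts])
E
```

```text
big top [245.7 150. ] [ 0.6665 -0.0649  0.012 ] [array([244. , 149.5]), array([23.7, 19.7]), np.float64(26.6)]
[(np.float64(0.658), np.float64(-0.011)), (np.float64(0.715), np.float64(-0.041)), (np.float64(0.678), np.float64(-0.108)), (np.float64(0.622), np.float64(-0.078))]
big scene [244.  233.2] [ 0.6666 -0.0637  0.012 ] [array([243. , 232.4]), array([29.8, 25.3]), np.float64(4.1)]
small top [199.5 156.7] [0.65   0.0855 0.007 ] [array([199.5, 156.5]), array([13., 13.]), np.float64(90.0)]
[(np.float64(0.672), np.float64(0.106)), (np.float64(0.671), np.float64(0.064)), (np.float64(0.629), np.float64(0.065)), (np.float64(0.63), np.float64(0.107))]
small scene [301.8 250.3] [0.6494 0.085  0.007 ] [array([302. , 250.5]), array([17., 18.]), np.float64(90.0)]
glue top [291.9 151. ] [ 0.6554 -0.212   0.034 ] [array([292.5, 151.5]), array([13., 11.]), np.float64(90.0)]
[(np.float64(0.675), np.float64(-0.197)), (np.float64(0.674), np.float64(-0.232)), (np.float64(0.632), np.float64(-0.231)), (np.float64(0.633), np.float64(-0.196))]
glue scene [197.6 204. ] [ 0.6487 -0.2073  0.034 ] [array([
[... 816 characters left out ...]
64(31.6)]
stencil top [136.6 207.7] [0.4902 0.2865 0.025 ] [array([136.7, 207.9]), array([18., 10.]), np.float64(8.1)]
[(np.float64(0.479), np.float64(0.317)), (np.float64(0.51), np.float64(0.312)), (np.float64(0.501), np.float64(0.256)), (np.float64(0.469), np.float64(0.261))]
stencil scene [403.2 222.2] [0.4751 0.2853 0.025 ] [array([403. , 222.2]), array([25.1, 11.5]), np.float64(22.6)]
bar top [array([0.436 , 0.3213, 0.047 ]), array([0.4295, 0.2492, 0.047 ])]
bar scene [array([0.4315, 0.253 , 0.047 ]), array([0.4393, 0.3266, 0.047 ])]
posts top [array([0.5226, 0.3237, 0.05  ]), array([0.5143, 0.2338, 0.05  ])]
posts scene [array([0.5118, 0.2355, 0.05  ]), array([0.5212, 0.3256, 0.05  ])]
```

```bash
cat >> h.py <<'E'
YB=-0.097; BAR=np.array([.434,.288]); BX=np.array([np.cos(YB),np.sin(YB)]); BY=np.array([-BX[1],BX[0]])
def f3(a): return np.round(a,4)
E
python3 - <<'E'
from h import *
print(R.from_rotvec(status.get_tcp_rot()).as_matrix().round(2).tolist())
eoat.grip(.25,25)
best=None
for yaw in(YB+np.pi/2,YB-np.pi/2):
    q=solver.inverse_kinematics([*BAR,.15],down(yaw)); print(yaw,None if q is None else f3(q))
    if q is not None:
        d=abs(q-status.get_qpos()).max()
        if best is None or d<best[0]: best=(d,yaw)
yaw=best[1]; print("yaw",yaw)
r.movep([*BAR,.15],down(yaw))
print(r.line_to([*BAR,.033],v=.08,until_force=6), f3(status.get_eef_pos()),f3(status.get_wrist_force()))
snap("scene","pics/s1.png",(345,150,465,270),5)
snap("top","pics/t1.png",(90,165,190,240),7)
print(status.get_time_s())
E
```

```text
[[-0.95, 0.3, -0.0], [0.3, 0.95, -0.0], [-0.0, -0.0, -1.0]]
1.4737963267948966 [-0.855   0.5814  0.3209  1.9641 -0.294   0.6408 -0.443 ]
-1.6677963267948965 [-0.3528  0.5897 -0.4263  1.9496  0.3746  0.6796  2.0341]
yaw 1.4737963267948966
False [0.4343 0.2882 0.0335] [ 0.4209  0.5245 -0.1555]
3.975
```

View pics/s1.png

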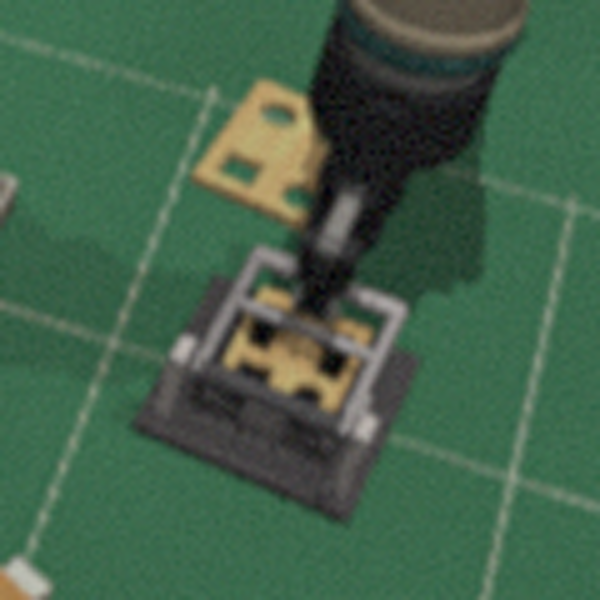

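The fingers straddle the bar near its middle, at about (320,285) in the crop, and they touch nothing. I grip the bar and swing the bail.

Run:
```python
from h import *
eoat.grip(0,30); 
print(f3(status.get_grip_width()),f3(status.get_finger_force()),f3(status.get_wrist_force()))
p0=np.array(status.get_eef_pos())
for th in np.arange(.1,1.91,.15):
    p=p0+np.r_[BX*(.085*(1-np.cos(th))),.085*np.sin(th)]
    r.line_to(p,v=.08)
    F=np.array(status.get_wrist_force()); print(round(th,2),F.round(1),f3(status.get_grip_width()),f3(status.get_eef_pos()-p))
    if np.linalg.norm(F)>45: break
snap("scene","pics/s2.png",(345,110,465,270),4)
print(status.get_time_s())
```

```text
0.0988 29.4543 [2.4244 0.4732 2.036 ]
0.1 [ 2.3 -0.1 -5.4] 0.1029 [-0.0001 -0.     -0.0001]
0.25 [ 0.5  1.  -5.4] 0.1024 [-0.0003 -0.      0.    ]
0.4 [-0.5 -0.2 -3.8] 0.0959 [-0.0007  0.     -0.    ]
0.55 [-3.2  1.  -3. ] 0.0998 [-0.0015 -0.     -0.0002]
0.7 [-7.3  1.8  0. ] 0.0965 [-0.0024 -0.     -0.0002]
0.85 [-9.9  0.7  5.6] 0.1018 [-0.0036  0.0001  0.0001]
1.0 [-11.5   0.5  13.5] 0.1034 [-0.004   0.      0.0007]
1.15 [-9.7 -1.4 18.3] 0.1012 [-0.0019 -0.0003  0.0017]
1.3 [-4.2 -3.2 14. ] 0.1022 [ 0.0019 -0.0008  0.0022]
1.45 [-0.7 -2.2  7.9] 0.1 [ 0.003  -0.0011  0.0018]
1.6 [ 1.7 -3.   6.8] 0.1012 [ 0.0031 -0.0012  0.0013]
1.75 [ 3.9 -4.4  6.3] 0.1008 [ 0.0027 -0.0012  0.0009]
1.9 [ 4.  -3.9  3.8] 0.1008 [ 0.0015 -0.0012  0.0003]
8.2417
```

View pics/s2.png

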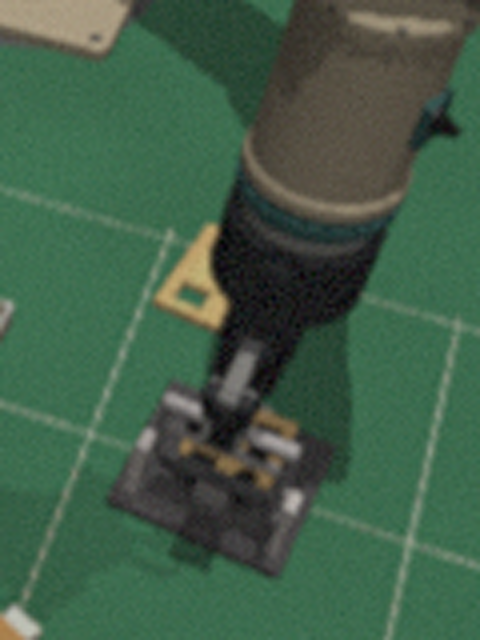

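The bail is up and past upright, with the bar in the fingers at about (230,410). I release it, retreat upward, and look for the free stencil.

Run:
```python
from h import *
eoat.grip(.35); r.wait(.3)
p=np.array(status.get_eef_pos()); r.line_to(p+[0,0,.1],v=.2)
r.movep([.38,.12,.25],down(YB+np.pi/2))
s=snap("scene","pics/s3.png",(345,170,465,260),5); t=snap("top","pics/t3.png",(100,175,180,235),5)
a=cv2.imread("pics/s3.png");b=cv2.imread("pics/t3.png");H=np.zeros((450,1000,3),np.uint8);H[:,:600]=a;H[:300,600:]=b;cv2.imwrite("pics/st3.png",cv2.resize(H,(800,360)))
for n,im,uv in(("top",t,(136,208)),("scene",s,(405,222))):
    c,rc,h=region(im,uv,19,yellow); print(n,c.round(1),f3(ray(n,c,.025)),[np.round(a,1) for a in rc]); print([f3(ray(n,q,.025)[:2]).tolist() for q in cv2.boxPoints(rc)])
print(status.get_time_s())
```

```text
top [136.8 214.1] [0.47  0.286 0.025] [array([137. , 214.4]), array([18.4, 22.5]), np.float64(5.7)]
[[0.4376, 0.3184], [0.5082, 0.3104], [0.5006, 0.2524], [0.43, 0.2606]]
scene [408.4 214.2] [0.4436 0.2912 0.025 ] [array([407.7, 213.5]), array([23.3,  5. ]), np.float64(24.4)]
[[0.4463, 0.2607], [0.429, 0.2618], [0.4382, 0.3174], [0.4551, 0.3158]]
10.5583
```

View pics/st3.png

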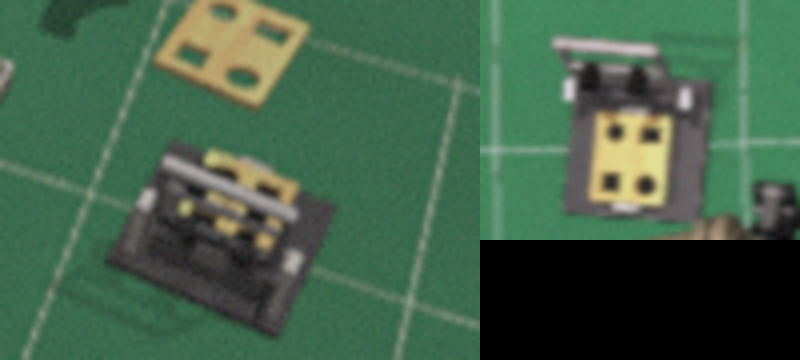

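The bail stays open by itself: its bar is at (605,48) and the stencil lies free at (630,160) in the right-hand crop. I take the stencil to the handled case.

```bash
cat >> h.py <<'E'
CASE=np.array([.484,-.305]);CY=.114;TRAY=np.array([.4766,.0125]);TY=-.078
def loc(o,yaw,x,y): return o+np.array([np.cos(yaw)*x-np.sin(yaw)*y,np.sin(yaw)*x+np.cos(yaw)*y])
def bestyaw(p,yaws):
    q0=status.get_qpos(); c=[]
    for y in yaws:
        q=solver.inverse_kinematics(p,down(y))
        if q is not None: c.append((abs(q-q0).max(),y))
    return min(c)[1]
E
python3 - <<'E'
from h import *
SY=-.105; S=np.array([.470,.286]); g=loc(S,SY,-.008,0)
yg=bestyaw([*g,.2],[SY,SY+np.pi,SY-np.pi]); print("yg",yg)
eoat.grip(.85,35)
r.movep([*g,.2],down(yg))
print(r.line_to([*g,.009],v=.1,until_force=6),f3(status.get_eef_pos()))
eoat.grip(0,35); print("w",f3(status.get_grip_width()),f3(status.get_finger_force()),f3(status.get_wrist_force()))
r.line_to([*g,.05],v=.06); print("w",f3(status.get_grip_width()),f3(status.get_finger_force()))
r.line_to([*g,.24],v=.2)
c=loc(CASE,CY,0,-.044)
yp=bestyaw([*c,.22],[CY+np.pi/2,CY-np.pi/2]); sy=SY+yp-yg; p=loc(c,sy,-.008,0); print("yp",yp,p)
r.movep([*p,.22],down(yp)); print("w",f3(status.get_grip_width()),f3(status.get_finger_force()))
snap("scene","pics/s4.png",(130,80,290,200),5)
print(r.line_to([*p,.06],v=.15),r.line_to([*p,-.006],v=.03,until_force=4),f3(status.get_eef_pos()),status.get_time_s())
E
```

```text
yg 3.036592653589793
False [0.4623 0.287  0.0095]
w 0.664 36.9492 [-0.9183 -0.514   5.7454]
w 0.6702 37.243
yp 1.6847963267948967 [ 0.48809512 -0.34076633]
w 0.6611 37.2606
False True [ 0.4881 -0.3408 -0.0012] 21.6833
```

View pics/s4.png

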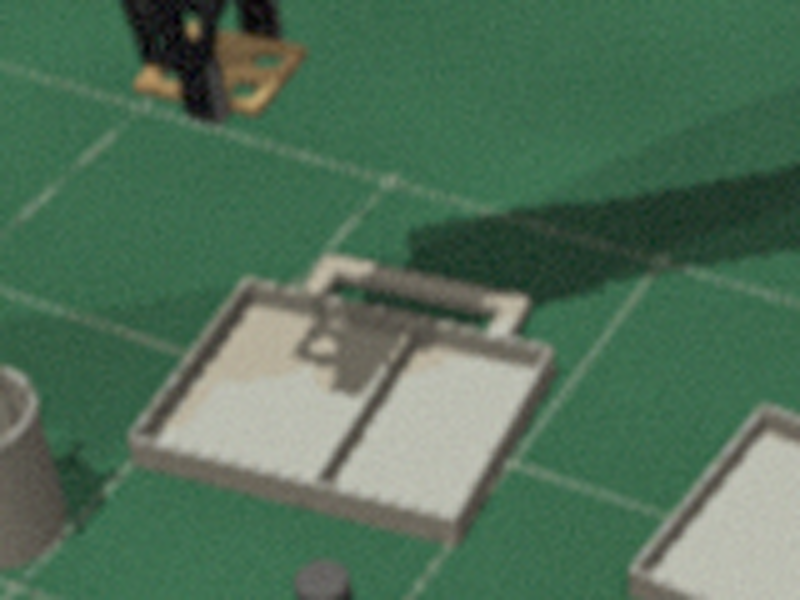

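The stencil is held flat over the case (crop (220,75)), and it has now been lowered until the fingertips touched the floor. I release it and take the white big roll.

```bash
cat >> h.py <<'E'
def pick(p,z,yaw,op,f=30,hi=.2):
    eoat.grip(op,f); r.movep([*p,hi],down(yaw)); print("dn",r.line_to([*p,z],v=.12,until_force=6),f3(status.get_eef_pos()))
    eoat.grip(0,f); r.line_to([*p,hi],v=.15); print("w",f3(status.get_grip_width()),f3(status.get_finger_force()))
def place(p,z,yaw,op,hi=.2):
    r.movep([*p,hi],down(yaw)); r.line_to([*p,z+.03],v=.15); print("pl",r.line_to([*p,z],v=.04,until_force=4),f3(status.get_eef_pos()))
    eoat.grip(op); r.wait(.2); r.line_to([*p,hi],v=.15)
E
python3 - <<'E'
from h import *
eoat.grip(.82); r.wait(.2); p=np.array(status.get_eef_pos()); r.line_to([p[0],p[1],.2],v=.15)
b=np.array([.6665,-.0643]); c=loc(CASE,CY,0,.057)
y=bestyaw([*b,.2],[CY+np.pi/2,CY-np.pi/2])
pick(b,.003,y,.95); place(c,.006,y,.85)
r.movep([.45,.1,.25],down(y))
snap("top","pics/t5.png",(175,140,375,250),4); print(status.get_time_s())
E
```

```text
dn False [ 0.6671 -0.0644  0.0038]
w 0.6942 32.3808
pl True [ 0.4771 -0.2481  0.007 ]
35.0583
```

View pics/t5.png

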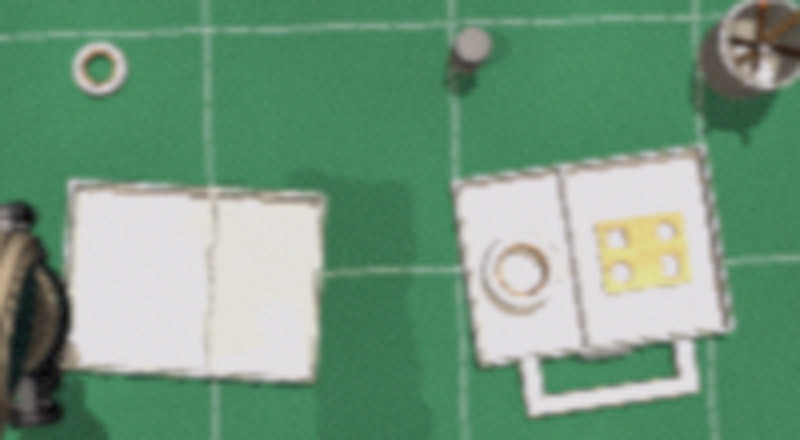

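The stencil (645,252) and the big roll (520,270) lie in the handled case as asked. Next come the small roll (100,68) and the glue stick (cap at 472,45).

Run:
```python
from h import *
a=ray("top",(293,151.2),.068);b=ray("scene",(304/1.5625,307/1.5625),.068);print(f3(a),f3(b))
g=(a+b)[:2]/2
s=np.array([.6497,.0852]); c=loc(TRAY,TY,0,.044)
y=bestyaw([*s,.2],[TY+np.pi/2,TY-np.pi/2])
pick(s,.002,y,.75); place(c,.005,y,.7)
c=loc(TRAY,TY,0,-.057)
pick(g,.028,y,.7,30); place(c,.031,y,.65)
r.movep([.35,.4,.3],down(y))
t=snap("top","pics/t6.png",(90,120,380,250),2.75); snap("scene","pics/s6.png",(120,100,460,290),2.3); print(status.get_time_s())
```

```text
[ 0.6495 -0.2121  0.068 ] [ 0.6539 -0.208   0.068 ]
dn False [0.6503 0.0852 0.0027]
w 0.4666 30.2497
pl True [0.4796 0.0563 0.0057]
dn False [ 0.6523 -0.2103  0.0289]
w 0.3296 29.5312
pl True [ 0.4718 -0.0443  0.0314]
55.55
```

View pics/t6.png

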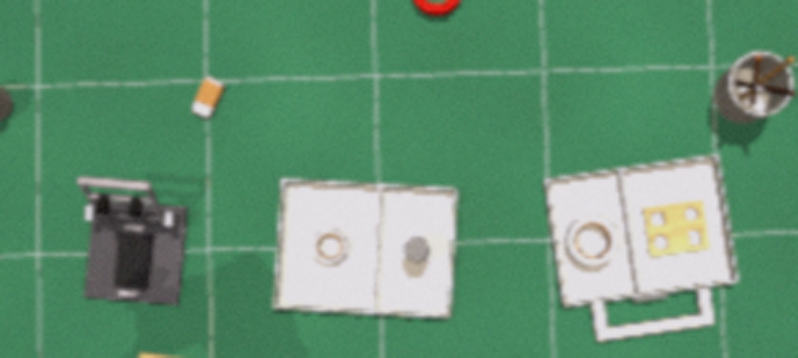

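View pics/s6.png

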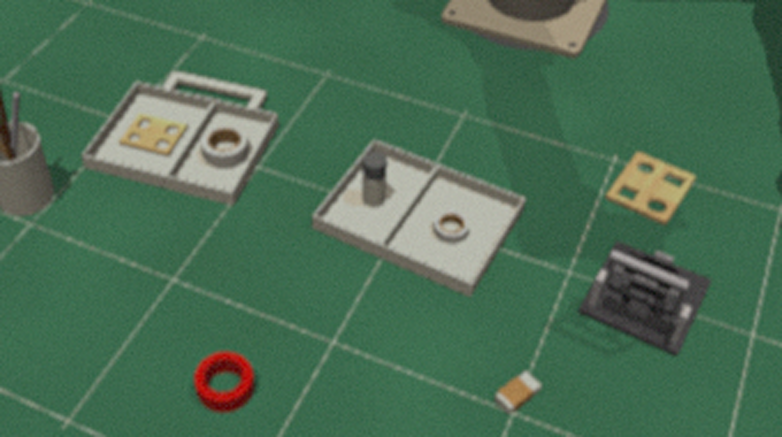

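Everything is in place. The stencil is at (155,133) and the big roll at (225,147) in the case; the glue stick stands at (374,180) and the small roll lies at (451,227) in the tray. The clamp is open at (648,285), and the eraser and pot have not moved.

```bash
python3 -c "
from workcell import job
print(job.finish_job())"
```

```text
the job is handed in; nothing more can be done
None
```

Both kits are made up and the job is handed in at about 56 s: the clamp is open, all four items are in their compartments, and the eraser and pencil pot are where they were.

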